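# Put the pickup cartridges away in the dial box

## Task

Put every black pickup cartridge standing on the desk away in the smoked dial box, each in the compartment whose colour matches its stylus guard: turn the cap by its knob until the window is over that compartment, lower the cartridge in through the window, and go on to the next (three or four are out, in any order). When all are in, turn the cap until its window sits squarely over the blank white sector, so that the box is shut, and let go. Leave the tumbler and the protractor where they are.

Things in the scene. Friction and masses are not known exactly. Their poses are not given: they have to be found in the camera images.
- dial_box: Round smoked acrylic box, fixed. Origin: centre of its underside, on the cap's axis. Grey foot 276 mm across, 10 mm high; round wall of 102 mm inner, 106 mm outer radius, top 54 mm above the desk. 3 mm partitions (to 54 mm) make five 72 degree sectors, counter-clockwise from above: blank on its +x axis, red at 72, yellow 144, green 216, blue 288 degrees, each with a coloured tile on the foot outside the wall.
- cap (a joint): Angle (rad) of the dark twist cap: disc of 108 mm radius, 56 to 61 mm above the desk, turning without stops either way, any number of turns, about the box's vertical axis; stays where left (0.05 N m friction). Grows counter-clockwise from above. 0 (or any whole turn): window over the blank sector, box shut; 1.257: over red, 2.513 yellow, 3.770 green, 5.027 blue.
- cap_knob (a point): Centre of the white bar knob on the cap's axis, 76 mm above the desk. The bar is 52 mm long (along the cap's x axis, which points from the axis to the window), 14 mm wide (cap's y) and 30 mm high: it stands from 61 to 91 mm above the desk and turns with the cap.
- cap_window (a point): Centre of the window in the cap, at the cap's top face (61 mm above the desk), 66 mm from the axis. The window is a 60 degree opening reaching from 34 mm to 97 mm from the axis, edged in orange. Axes as the cap: x points outward from the axis.
- blank (a point): Centre of the top of the blank sector, 66 mm from the axis, 54 mm above the desk: a solid white block (white tile outside) into which nothing goes. The box is shut when the window lies over it.
- slot_red (a point): Centre of the red compartment's floor, 66 mm from the box's axis, 10 mm above the desk. red floor and red tile outside. Axes as the box. A round core of 20 mm radius stands on the box's axis.
- slot_yellow (a point): Centre of the yellow compartment's floor, 66 mm from the box's axis, 10 mm above the desk. yellow floor and yellow tile outside. Axes as the box. A round core of 20 mm radius stands on the box's axis.
- slot_green (a point): Centre of the green compartment's floor, 66 mm from the box's axis, 10 mm above the desk. green floor and green tile outside. Axes as the box. A round core of 20 mm radius stands on the box's axis.
- slot_blue (a point): Centre of the blue compartment's floor, 66 mm from the box's axis, 10 mm above the desk. blue floor and blue tile outside. Axes as the box. A round core of 20 mm radius stands on the box's axis.
- mid_red (a point): Centre (20 mm above its underside) of the black cartridge with the red stylus guard, 30 g, may be absent. Body 36 (its x) x 22 (y) x 22 mm high, red guard on its -x end; centred on top a finger lug 24 (x) x 12 (y) x 18 mm high with red top; 40 mm high in all. Starts upright on the desk, z (lug) up; belongs in the red compartment, standing or lying.
- mid_yellow (a point): Centre (20 mm above its underside) of the black cartridge with the yellow stylus guard, 30 g, may be absent. Body 36 (its x) x 22 (y) x 22 mm high, yellow guard on its -x end; centred on top a finger lug 24 (x) x 12 (y) x 18 mm high with yellow top; 40 mm high in all. Starts upright on the desk, z (lug) up; belongs in the yellow compartment, standing or lying.
- mid_green (a point): Centre (20 mm above its underside) of the black cartridge with the green stylus guard, 30 g, may be absent. Body 36 (its x) x 22 (y) x 22 mm high, green guard on its -x end; centred on top a finger lug 24 (x) x 12 (y) x 18 mm high with green top; 40 mm high in all. Starts upright on the desk, z (lug) up; belongs in the green compartment, standing or lying.
- mid_blue (a point): Centre (20 mm above its underside) of the black cartridge with the blue stylus guard, 30 g, may be absent. Body 36 (its x) x 22 (y) x 22 mm high, blue guard on its -x end; centred on top a finger lug 24 (x) x 12 (y) x 18 mm high with blue top; 40 mm high in all. Starts upright on the desk, z (lug) up; belongs in the blue compartment, standing or lying.
- tumbler_mid (a point): Centre of the green glass tumbler, 72 mm across, 100 mm high, standing loose on the desk. A bystander. (A small closed pine cabinet, 200 mm high, also stands on the desk about 0.7 m ahead and 0.5 m to the left; not needed.)
- protractor: Loose stainless steel alignment protractor lying flat: half disc of 50 mm radius with a 130 x 16 mm straight edge, 4 mm thick; origin on the underside at the centre of the half disc. A bystander.

How it is judged:
By the outcome, as a careful person would: the job done as asked, in the order asked, and still so for the second after the job is handed in, with the robot touching nothing.
Of cart_red, cart_yellow, cart_green, cart_blue only 3 to 4 are there at a start; the rules pass over those that are not, and their reading is None.
At some moment in a run one of cart_red, cart_yellow, cart_green, cart_blue may be knocked a few centimetres aside while the robot is not near it.
Once in a run the grip may slacken for a moment while it holds something.
It also fails if it takes over 210 s, if anything falls off the work surface, if the arm or the gripper's body presses on something with over 40 N, if the wrist force passes 120 N, or if a joint passes its speed limit or range.

## Robot

A 6-joint arm with a two-finger parallel gripper is mounted at the origin on the work surface. World frame = base frame: x ahead of the robot, y to its left, z up, the work surface at z = 0. Lengths are in m, angles in rad, forces in N, time in s.
With the tool pointing down it reaches from about 0.35 to 0.925 m from the base axis. Payload 6.4 kg.
Tool frame: the origin (TCP) lies midway between the tips of the shut fingers; the grasp point (between the pads) lies ctrl.grasp_offset behind it (ctrl.grasp_offset is the distance from the TCP to the grasp point, in m); x points along the fingers, z is the direction in which the jaws open and shut, and the axes are right-handed (so a half turn about x gives the same grasp; the last joint's range is limited). The gripper opens to 94 mm and grips with 3 to 60 N. Pads are 16 mm wide; open, the fingers measure 119 mm over their backs; the gripper's body (75 mm by 177 mm) begins 78 mm behind the grasp point.
Start: joints at [0.951, 0.245, 1.558, -0, 1.339, -0.174], TCP at [0.28, 0.586, 0.205] pointing down, gripper open.
Joint ranges: [-3.13, 3.13], [-1.02, 2.26], [0.13, 2.54], [-0.95, 4.09], [0.21, 2.88], [-2.74, 2.74]. Speed limits (rad/s): [2.57, 2.57, 3.14, 3.14, 3.14, 3.14].

## Interface

Orientations are given as [roll, pitch, yaw] about the fixed x, y, z axes, in that order (R = Rz(yaw) Ry(pitch) Rx(roll)).
In Python, from station import ctrl gives the robot as it stands.
- The arm moves only by the tool send_rows, never from a script. Its argument "moves" is a list of rows, each an object of numbers: "tx", "ty", "tz": the shift along the world's x, y, z in cm; "twist": the turn about the world's z in degrees; "gripper": the closure in counts, from 0 (fully open) to 255 (shut). In form: [{"tx": .., "ty": .., "tz": .., "twist": .., "gripper": ..}, ...]. A call has exactly 8 rows; each row is the pose to reach, as a shift and turn from the pose commanded when the call began; what a row does not reach only later rows make up. A row lasts 1/10 s, in which the tool goes at most 50 mm and 8.59 degrees, less where a joint would pass 70% of its speed; a pose out of reach is approached as far as the arm can. A call with a gripper value outside its range is refused whole. The fingers move at their own pace and stop on an object; "newtons" is the grip in N (left out, the last holds). Time passes only in rows, so rows that repeat a pose let the fingers close, or fill a call up. It gives the time, the measured TCP pose, the force and the opening at its end, in the units of the state.
- ctrl.observe(): the state, without advancing time (a new reading comes with each control period).
- ctrl.camera(name): name is "scene" or "top" or "wrist"; returns (picture, depth): 420x560x3 uint8, blue, green, red; 420x560 float32, m along the optical axis (not along the pixel's ray), 0 where there is no reading.
- ctrl.calibration(name): a dict with "fx", "fy", "cx", "cy" (pixels), "D" ([k1, k2, p1, p2, k3] as OpenCV has them; the pictures are not rectified), "pose" (4x4, takes a point from camera to world coordinates). Camera axes: x right, y down, z forward; pixel columns grow to the right and rows downward; lengths in m; the calibration is good to about 2 mm. A picture is of the moment at which its call begins: read the wrist's pose just before it. calibration takes no time and is no camera call; for the wrist camera it gives the pose at the moment of the call.
- ctrl.sign_off(): hands the job in, once; it reports no verdict.
The state is a dict: "time": time; "qpos": joint angles; "dq": joint speeds; "tau": joint torques, N m; "tcp_pos": TCP position; "eef_rot": TCP orientation; "contact_force": force on the tool from outside, world axes, zero at the start; "wrist_torque": the same for the moment, N m; "gripper_width": finger opening in m.
Only numpy, scipy, OpenCV 4.12 (cv2) and the standard library are available. Lean on these libraries where they do the work, as an engineer would, in place of code of your own. Each camera call takes 0.05 s, during which the arm holds its last target. There are 200 camera calls.

## Working session

There is one attempt and no reset: what is moved stays moved. The work goes in short steps, Python scripts to look and compute and a tool call to move; the robot and the scene stay as the last step left them, time stands still between calls to the robot, and variables do not carry over. Pictures are saved under pics/ and viewed, about 12 in all and at most 16, crops included, and the job is handed in when it is done.

Besides the shell and the picture viewer there is one more tool, called after "Emit:" as name([rows], argument=value, ...), one row to a line, values as JSON. send_rows: Moves the arm, as the interface text tells. Its arguments: {"type":"object","properties":{"moves":{"type":"array"},"newtons":{"type":"number"}},"required":["moves"]}

```bash
ls; mkdir -p pics; cat > h.py <<'E'
import numpy as np, cv2
from station import ctrl
def grab(n,save=None):
    c=ctrl.calibration(n); im,d=ctrl.camera(n)
    if save: cv2.imwrite('pics/'+save,im)
    return im,d,c
def K(c): return np.array([[c['fx'],0,c['cx']],[0,c['fy'],c['cy']],[0,0,1]])
def onplane(c,uv,z):
    uv=np.asarray(uv,float).reshape(-1,1,2)
    p=cv2.undistortPoints(uv,K(c),np.array(c['D'],float))[:,0]
    T=np.array(c['pose']); r=np.c_[p,np.ones(len(p))]@T[:3,:3].T
    o=T[:3,3]; return o+r*((z-o[2])/r[:,2])[:,None]
def project(c,P):
    T=np.linalg.inv(np.array(c['pose']))
    return cv2.projectPoints(np.asarray(P,float).reshape(-1,1,3),cv2.Rodrigues(T[:3,:3])[0],T[:3,3],K(c),np.array(c['D'],float))[0][:,0]
def cloud(c,d):
    h,w=d.shape; g=np.stack(np.meshgrid(np.arange(w),np.arange(h)),-1).reshape(-1,1,2).astype(float)
    p=cv2.undistortPoints(g,K(c),np.array(c['D'],float))[:,0]
    T=np.array(c['pose']); P=np.c_[p,np.ones(len(p))]*d.reshape(-1,1)
    return (P@T[:3,:3].T+T[:3,3]).reshape(h,w,3)
E
python3 - <<'E'
from h import *
s=ctrl.observe(); print(s, ctrl.grasp_offset)
for n in('top','scene'):
    im,d,c=grab(n,n+'0.png'); print(n,np.round(c['pose'],3).tolist(),c['fx'],c['D'])
E
```

```text
pics
{'time': 0.0, 'qpos': array([ 9.50908014e-01,  2.45796260e-01,  1.55901289e+00, -4.31535708e-05,
        1.33869771e+00, -1.74096783e-01]), 'dq': array([-0.00046749, -0.00218202,  0.00059215,  0.00118633,  0.00117002,
        0.000696  ]), 'tau': array([ 7.20396542e-05, -4.15819466e+01, -3.14608240e+01,  6.84618973e-02,
        3.32604535e-02, -1.77663155e-04]), 'tcp_pos': array([0.27990788, 0.58597257, 0.20435737]), 'eef_rot': array([ 2.98942183,  1.56888167, -2.16874871]), 'contact_force': array([-0.64711426, -0.09044225, -0.15937163]), 'wrist_torque': array([ 0.00332007,  0.03292394, -0.01076507]), 'gripper_width': 0.09429446723914552} 0.0188
top [[0.02, -0.981, 0.191, 0.387], [-1.0, -0.024, -0.019, -0.026], [0.023, -0.19, -0.981, 1.119], [0.0, 0.0, 0.0, 1.0]] 441.91750558045123 [-0.08140724  0.          0.          0.          0.        ]
scene [[-0.796, 0.409, -0.446, 0.939], [0.605, 0.521, -0.603, 0.401], [-0.014, -0.75, -0.662, 0.572], [0.0, 0.0, 0.0, 1.0]] 392.71383611032076 [0.03629889 0.         0.         0.         0.        ]
```

View pics/top0.png

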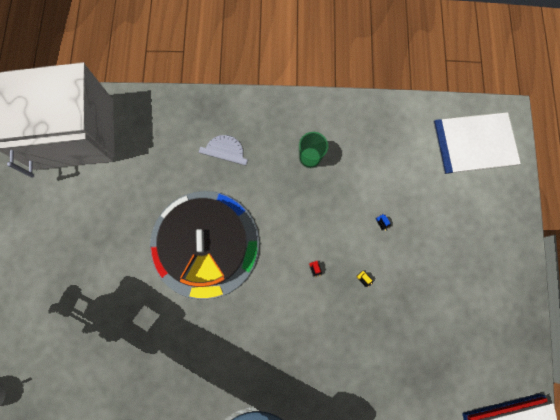

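View pics/scene0.png

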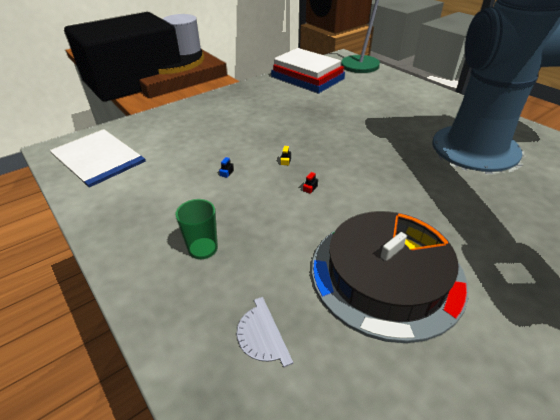

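The top view shows the box at about (205,245), with the window roughly over yellow. The red cartridge is at (317,268), yellow at (366,279) and blue at (384,221), and no green one is visible. The tumbler is at (312,150) and the protractor at (225,150). The scene view shows the same three cartridges.

```bash
cat >> h.py <<'E'
HUE={'red':[(0,8),(172,180)],'yellow':[(22,34)],'green':[(50,75)],'blue':[(105,125)],'orange':[(9,18)]}
def cmask(im,col,smin=150,vmin=90):
    h=cv2.cvtColor(im,cv2.COLOR_BGR2HSV); m=np.zeros(h.shape[:2],bool)
    for a,b in HUE[col]: m|=(h[...,0]>=a)&(h[...,0]<=b)
    return m&(h[...,1]>smin)&(h[...,2]>vmin)
def circ(p):
    A=np.c_[2*p,np.ones(len(p))]; x=np.linalg.lstsq(A,(p**2).sum(1),rcond=None)[0]
    return x[:2],np.sqrt(x[2]+x[:2]@x[:2])
def cartridges(im,P,zmin=.012,box=None):
    out={}
    for col in('red','yellow','green','blue'):
        m=cmask(im,col).astype(np.uint8)
        n,l,st,ce=cv2.connectedComponentsWithStats(m)
        for i in range(1,n):
            q=P[l==i]; xy=np.median(q,0)
            if st[i,4]>=12 and (box is None or np.hypot(*(xy[:2]-box))>.15): out.setdefault(col,[]).append((st[i,4],np.round(ce[i],1).tolist(),np.round(xy,3).tolist()))
    return out
E
python3 - <<'E'
from h import *
im,d,c=grab('top'); P=cloud(c,d); z=P[...,2]
near=(np.abs(P[...,0]-.45)<.25)&(np.abs(P[...,1]-.15)<.2)
print('desk z',np.median(z[near&(z<.02)]))
m=(near&(z>.053)&(z<.07)).astype(np.uint8)
n,l,st,ce=cv2.connectedComponentsWithStats(m); i=1+np.argmax(st[1:,4]); print(st[i],ce[i])
cn=max(cv2.findContours((l==i).astype(np.uint8),cv2.RETR_EXTERNAL,cv2.CHAIN_APPROX_NONE)[0],key=cv2.contourArea)[:,0]
print('cap circle',circ(onplane(c,cn,.061)[:,:2]))
ctr=circ(onplane(c,cn,.061)[:,:2])[0]
k=near&(z>.08)&(z<.1); kk=P[k][:,:2]; print('knob',k.sum(),kk.mean(0),cv2.fitLine(kk.astype(np.float32),cv2.DIST_L2,0,.001,.001).ravel())
for col in('red','yellow','green','blue'):
    mm=cmask(im,col,100,60); v,u=np.nonzero(mm); q=onplane(c,np.c_[u,v],.01)[:,:2]; r=np.hypot(*(q-ctr).T)
    s=(r>.112)&(r<.142); a=q[s].mean(0)-ctr; print(col,s.sum(),np.degrees(np.arctan2(a[1],a[0])), np.hypot(*a))
mm=cmask(im,'orange',150,100); v,u=np.nonzero(mm); q=onplane(c,np.c_[u,v],.061)[:,:2]; a=q.mean(0)-ctr; print('window',len(q),np.degrees(np.arctan2(a[1],a[0])))
print(cartridges(im,P,box=ctr))
for x,y in((.2799,.586),(.6,0)): print(project(c,[[x,y,.2]]))
big=cv2.resize(im[200:300,290:410],None,fx=6,fy=6,interpolation=cv2.INTER_CUBIC); cv2.imwrite('pics/crop0.png',big)
E
```

```text
desk z 0.001021116633540542
[ 156  198   91   89 5388] [200.78080921 238.42706013]
cap circle (array([0.5067014 , 0.14475432]), np.float64(0.10708312563503065))
knob 133 [0.50658785 0.14345132] [0.9955794  0.0939237  0.50658786 0.14345132]
red 240 113.28738596120624 0.1233408036724805
yellow 286 -175.13138694778812 0.12088882461830745
green 265 -103.25770145254587 0.12093874073941038
blue 259 -31.111285577716146 0.12247121589779715
window 39696 -32.82054218327133
{'red': [(np.int32(80), [315.4, 266.4], [0.455, -0.134, 0.038]), (np.int32(316), [508.3, 409.5], [0.118, -0.602, 0.045])], 'yellow': [(np.int32(97), [364.5, 277.1], [0.431, -0.255, 0.038])], 'green': [(np.int32(126), [309.3, 159.2], [0.711, -0.113, 0.076])], 'blue': [(np.int32(289), [443.0, 146.2], [0.782, -0.479, 0.01]), (np.int32(74), [383.4, 219.3], [0.577, -0.305, 0.039])]}
[[-25.09022478 336.09775276]]
[[260.92914284 191.91883626]]
```

View pics/crop0.png

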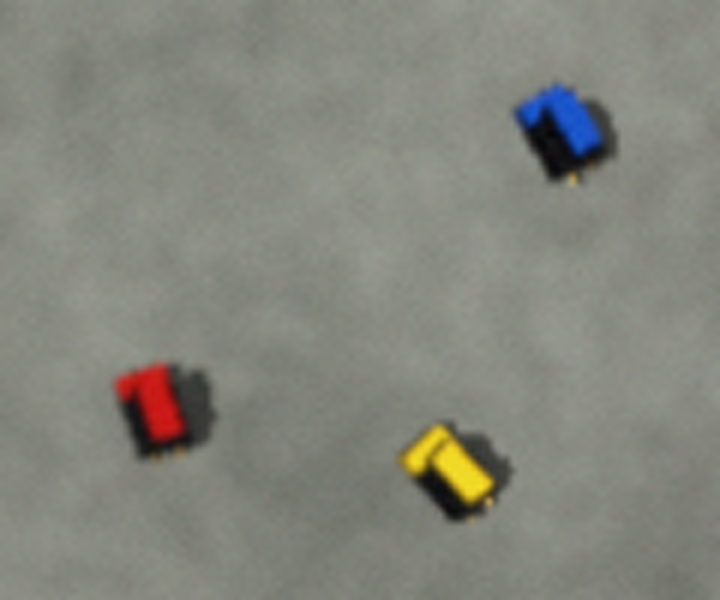

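The crop shows the yellow, red and blue cartridges with lug axes at roughly 41°, 17° and 31° in the world. Box yaw is about 40.9° with its centre at (0.507, 0.145). The window is already about 0.5° off yellow, so yellow goes in first.

```bash
cat >> h.py <<'E'
from scipy.spatial.transform import Rotation as Ro
def st():
    s=ctrl.observe(); R=Ro.from_euler('xyz',s['eef_rot']).as_matrix()
    jaw=np.degrees(np.arctan2(R[1,2],R[0,2])); return s,jaw,R
def go(x,y,z,jaw=None):
    "delta in cm/deg to TCP target with jaw line angle (deg)"
    s,j,R=st(); d=(np.array([x,y,z])-s['tcp_pos'])*100
    t=None if jaw is None else (jaw-j+90)%180-90
    print('t=%.2f'%s['time'],'delta cm',np.round(d,2),'twist',None if t is None else (round(t,1), round(t-180*np.sign(t),1)),'q6 %.2f'%s['qpos'][5],'jaw %.1f'%j,'w %.4f'%s['gripper_width'],'F',np.round(s['contact_force'],1))
E
python3 - <<'E'
from h import *
s,j,R=st(); print(np.round(R,3),j)
c=ctrl.calibration('wrist'); print(np.round(c['pose'],3), c['fx'])
go(.431,-.255,.2,131)
E
```

```text
[[-0.001 -0.902  0.431]
 [-0.001  0.431  0.902]
 [-1.     0.    -0.001]] 64.45797066183017
[[ 0.432  0.878  0.205  0.221]
 [ 0.902 -0.421 -0.1    0.615]
 [-0.001  0.228 -0.974  0.383]
 [ 0.     0.     0.     1.   ]] 363.02218125747703
t=0.15 delta cm [ 15.1  -84.11  -0.46] twist (np.float64(66.5), np.float64(-113.5)) q6 -0.17 jaw 64.5 w 0.0939 F [-0.6  0.3 -0.7]
```

Emit:
send_rows([
  {"tx": 1,"ty": -4.5,"tz": 0,"twist": -6.5,"gripper": 0},
  {"tx": 2,"ty": -9,"tz": 0,"twist": -13,"gripper": 0},
  {"tx": 3,"ty": -13.5,"tz": 0,"twist": -19.5,"gripper": 0},
  {"tx": 4,"ty": -18,"tz": 0,"twist": -26,"gripper": 0},
  {"tx": 5,"ty": -22.5,"tz": 0,"twist": -32.5,"gripper": 0},
  {"tx": 6,"ty": -27,"tz": 0,"twist": -39,"gripper": 0},
  {"tx": 7,"ty": -31.5,"tz": 0,"twist": -45.5,"gripper": 0},
  {"tx": 8,"ty": -36,"tz": 0,"twist": -52,"gripper": 0},
], newtons=25)

```text
time: 0.95
tcp_pos: [0.3601, 0.2248, 0.2053]
eef_rot: [-0.414, 1.571, -0.201]
contact_force: [0.7, -0.5, 0.5]
gripper_width: 0.0938
```

Emit:
send_rows([
  {"tx": 1,"ty": -4.5,"tz": 0,"twist": -6.5,"gripper": 0},
  {"tx": 2,"ty": -9,"tz": 0,"twist": -13,"gripper": 0},
  {"tx": 3,"ty": -13.5,"tz": 0,"twist": -19.5,"gripper": 0},
  {"tx": 4,"ty": -18,"tz": 0,"twist": -26,"gripper": 0},
  {"tx": 5,"ty": -22.5,"tz": 0,"twist": -32.5,"gripper": 0},
  {"tx": 6,"ty": -27,"tz": 0,"twist": -39,"gripper": 0},
  {"tx": 7,"ty": -31.5,"tz": 0,"twist": -45.5,"gripper": 0},
  {"tx": 8,"ty": -36,"tz": 0,"twist": -52,"gripper": 0},
])

```text
time: 1.75
tcp_pos: [0.4401, -0.1355, 0.2054]
eef_rot: [0.994, 1.571, 0.299]
contact_force: [0.5, 0.1, -0.3]
gripper_width: 0.0941
```

Emit:
send_rows([
  {"tx": 0,"ty": -4,"tz": 0,"twist": -3,"gripper": 0},
  {"tx": 0,"ty": -8,"tz": 0,"twist": -6,"gripper": 0},
  {"tx": 0,"ty": -12,"tz": 0,"twist": -9.5,"gripper": 0},
  {"tx": 0,"ty": -12,"tz": 0,"twist": -9.5,"gripper": 0},
  {"tx": 0,"ty": -12,"tz": 0,"twist": -9.5,"gripper": 0},
  {"tx": 0,"ty": -12,"tz": 0,"twist": -9.5,"gripper": 0},
  {"tx": 0,"ty": -12,"tz": 0,"twist": -9.5,"gripper": 0},
  {"tx": 0,"ty": -12,"tz": 0,"twist": -9.5,"gripper": 0},
])

```text
time: 2.55
tcp_pos: [0.4404, -0.2525, 0.2055]
eef_rot: [0.591, 1.571, -0.264]
contact_force: [-0.0, 0.8, -1.0]
gripper_width: 0.0939
```

```bash
cat >> h.py <<'E'
def lug(im,d,c,col,ctr=np.array([.507,.1447])):
    "top face of the lug: coloured, z .034...045 -> centre and long-axis angle"
    P=cloud(c,d); m=cmask(im,col,120,60)&(P[...,2]>.033)&(P[...,2]<.047)
    m=cv2.erode(m.astype(np.uint8),np.ones((3,3))); n,l,s,ce=cv2.connectedComponentsWithStats(m)
    if n<2: return None
    i=1+np.argmax(s[1:,4]); v,u=np.nonzero(l==i)
    q=onplane(c,np.c_[u,v],.040)[:,:2].astype(np.float32)
    (x,y),(w,h),a=cv2.minAreaRect(q*1000)
    if w<h: a+=90
    return dict(n=len(u),px=(round(u.mean()),round(v.mean())),xy=(round(x/1000,4),round(y/1000,4)),size=(round(w,1),round(h,1)),axis=round((a+90)%180-90,1),z=round(float(np.median(P[v,u,2])),3))
E
python3 - <<'E'
from h import *
im,d,c=grab('wrist','w1.png')
for k in('yellow','red','blue'): print(k,lug(im,d,c,k))
go(.431,-.255,.1,131)
E
```

```text
yellow {'n': 230, 'px': (268, 208), 'xy': (0.4284, -0.2569), 'size': (21.9, 8.8), 'axis': 41.0, 'z': 0.039}
red {'n': 283, 'px': (183, 103), 'xy': (0.452, -0.1351), 'size': (21.4, 10.7), 'axis': 20.3, 'z': 0.039}
blue {'n': 303, 'px': (410, 128), 'xy': (0.5721, -0.3064), 'size': (21.9, 11.5), 'axis': 30.2, 'z': 0.039}
t=2.60 delta cm [ -0.94  -0.23 -10.56] twist (np.float64(-0.0), np.float64(180.0)) q6 0.11 jaw -49.0 w 0.0940 F [0.2 0.2 0.4]
```

View pics/w1.png

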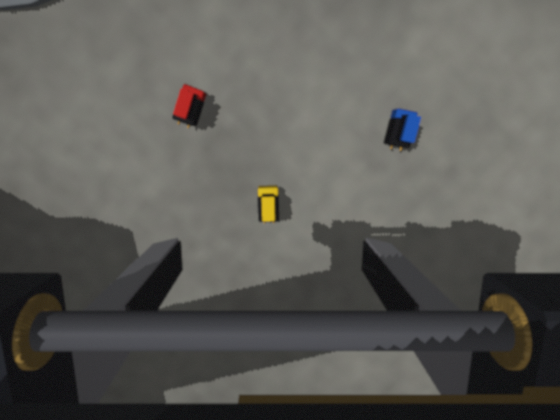

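The wrist view shows the yellow lug at (268,208) between the fingers, red at (183,103) and blue at (410,128). I'm descending on yellow.

Emit:
send_rows([
  {"tx": -0.6,"ty": -0.2,"tz": -4,"twist": 0,"gripper": 0},
  {"tx": -1.2,"ty": -0.45,"tz": -8,"twist": 0,"gripper": 60},
  {"tx": -1.2,"ty": -0.45,"tz": -12,"twist": 0,"gripper": 100},
  {"tx": -1.2,"ty": -0.45,"tz": -15,"twist": 0,"gripper": 100},
  {"tx": -1.2,"ty": -0.45,"tz": -17,"twist": 0,"gripper": 100},
  {"tx": -1.2,"ty": -0.45,"tz": -18,"twist": 0,"gripper": 100},
  {"tx": -1.2,"ty": -0.45,"tz": -18,"twist": 0,"gripper": 100},
  {"tx": -1.2,"ty": -0.45,"tz": -18,"twist": 0,"gripper": 100},
])

```text
time: 3.4
tcp_pos: [0.429, -0.2585, 0.0265]
eef_rot: [0.096, 1.569, -0.759]
contact_force: [0.3, 1.0, -0.3]
gripper_width: 0.0574
```

Emit:
send_rows([
  {"tx": 0,"ty": 0,"tz": 0,"twist": 0,"gripper": 255},
  {"tx": 0,"ty": 0,"tz": 0,"twist": 0,"gripper": 255},
  {"tx": 0,"ty": 0,"tz": 0,"twist": 0,"gripper": 255},
  {"tx": 0,"ty": 0,"tz": 0,"twist": 0,"gripper": 255},
  {"tx": 0,"ty": 0,"tz": 0,"twist": 0,"gripper": 255},
  {"tx": 0,"ty": 0,"tz": 0,"twist": 0,"gripper": 255},
  {"tx": 0,"ty": 0,"tz": 0,"twist": 0,"gripper": 255},
  {"tx": 0,"ty": 0,"tz": 0,"twist": 0,"gripper": 255},
])

```text
time: 4.2
tcp_pos: [0.4283, -0.258, 0.0255]
eef_rot: [-2.755, 1.571, 2.672]
contact_force: [-0.8, 0.2, 0.7]
gripper_width: 0.0118
```

Emit:
send_rows([
  {"tx": 0,"ty": 0,"tz": 2,"twist": 0,"gripper": 255},
  {"tx": 0,"ty": 0,"tz": 5,"twist": 0,"gripper": 255},
  {"tx": 0,"ty": 0,"tz": 9,"twist": 0,"gripper": 255},
  {"tx": 0,"ty": 0,"tz": 12,"twist": 0,"gripper": 255},
  {"tx": 0,"ty": 0,"tz": 13,"twist": 0,"gripper": 255},
  {"tx": 0,"ty": 0,"tz": 13,"twist": 0,"gripper": 255},
  {"tx": 0,"ty": 0,"tz": 13,"twist": 0,"gripper": 255},
  {"tx": 0,"ty": 0,"tz": 13,"twist": 0,"gripper": 255},
])

```text
time: 5.0
tcp_pos: [0.4272, -0.2571, 0.1532]
eef_rot: [-3.051, 1.567, 2.376]
contact_force: [0.0, 0.4, -0.9]
gripper_width: 0.0114
```

```bash
python3 - <<'E'
from h import *
im,d,c=grab('wrist','w2.png')
a=np.radians(184.9); p=np.array([.5067,.1445])+.066*np.array([np.cos(a),np.sin(a)]); print(p)
go(*p,.155,94.9); go(*p,.155,4.9)
E
```

```text
[0.44094121 0.13886248]
t=5.05 delta cm [ 1.36 39.6   0.16] twist (np.float64(-36.1), np.float64(143.9)) q6 0.09 jaw -49.0 w 0.0114 F [0.7 0.4 0.2]
t=5.05 delta cm [ 1.36 39.6   0.16] twist (np.float64(53.9), np.float64(-126.1)) q6 0.09 jaw -49.0 w 0.0114 F [0.7 0.4 0.2]
```

View pics/w2.png

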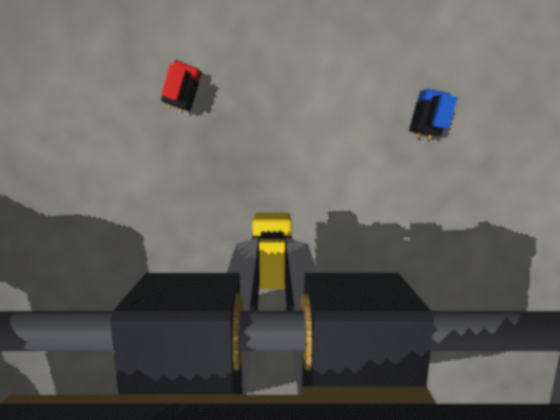

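Emit:
send_rows([
  {"tx": 0.2,"ty": 3,"tz": 0,"twist": -5,"gripper": 255},
  {"tx": 0.3,"ty": 7.5,"tz": 0,"twist": -10,"gripper": 255},
  {"tx": 0.5,"ty": 12,"tz": 0,"twist": -15,"gripper": 255},
  {"tx": 0.7,"ty": 16.5,"tz": 0,"twist": -20,"gripper": 255},
  {"tx": 0.9,"ty": 21,"tz": 0,"twist": -25,"gripper": 255},
  {"tx": 1.1,"ty": 25.5,"tz": 0,"twist": -30,"gripper": 255},
  {"tx": 1.2,"ty": 30,"tz": 0,"twist": -36,"gripper": 255},
  {"tx": 1.4,"ty": 34.5,"tz": 0,"twist": -36,"gripper": 255},
])

```text
time: 5.85
tcp_pos: [0.4413, 0.0888, 0.1544]
eef_rot: [-1.696, 1.569, 3.101]
contact_force: [0.6, -0.6, 0.1]
gripper_width: 0.0116
```

Emit:
send_rows([
  {"tx": 0,"ty": 3.5,"tz": 0,"twist": 0,"gripper": 255},
  {"tx": 0,"ty": 5.1,"tz": 0,"twist": 0,"gripper": 255},
  {"tx": 0,"ty": 5.1,"tz": 0,"twist": 0,"gripper": 255},
  {"tx": 0,"ty": 5.1,"tz": 0,"twist": 0,"gripper": 255},
  {"tx": 0,"ty": 5.1,"tz": 0,"twist": 0,"gripper": 255},
  {"tx": 0,"ty": 5.1,"tz": 0,"twist": 0,"gripper": 255},
  {"tx": 0,"ty": 5.1,"tz": 0,"twist": 0,"gripper": 255},
  {"tx": 0,"ty": 5.1,"tz": 0,"twist": 0,"gripper": 255},
])

```text
time: 6.65
tcp_pos: [0.4424, 0.1375, 0.1555]
eef_rot: [1.635, 1.571, 0.15]
contact_force: [-0.1, -0.3, -0.2]
gripper_width: 0.0121
```

```bash
python3 - <<'E'
from h import *
im,d,c=grab('wrist','w3.png')
m=cmask(im,'orange',150,100); v,u=np.nonzero(m); q=onplane(c,np.c_[u,v],.061)[:,:2]; print(len(u), (q.min(0)+q.max(0))/2, q.min(0),q.max(0))
P=cloud(c,d); k=(P[...,2]>.082)&(P[...,2]<.096)&(np.hypot(P[...,0]-.5067,P[...,1]-.1445)<.032); kk=P[k][:,:2]; print(k.sum(),kk.mean(0),cv2.minAreaRect((kk*1000).astype(np.float32)))
go(.441,.139,.04,94.9)
E
```

```text
1304 [0.44125349 0.13896653] [0.40350293 0.08662462] [0.47900406 0.19130844]
1699 [0.50790382 0.14575105] ((507.2611083984375, 145.5926513671875), (51.61176300048828, 13.850257873535156), 4.44433069229126)
t=6.70 delta cm [ -0.13   0.14 -11.55] twist (np.float64(-0.0), np.float64(180.0)) q6 1.54 jaw -85.1 w 0.0119 F [-0.   0.3  0. ]
```

View pics/w3.png

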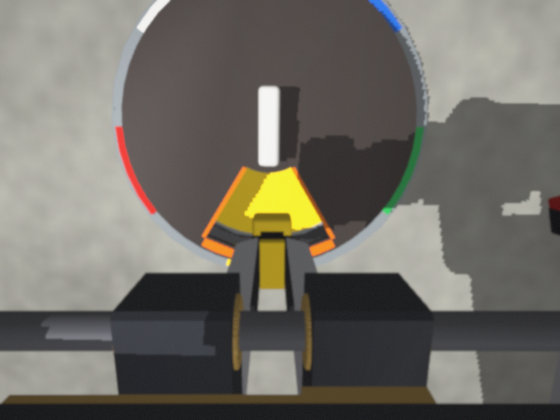

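The wrist view shows the held yellow cartridge at (272,260) lined up with the orange-edged window over the yellow floor. The knob at (268,125) is on axis. I'm lowering it now.

Emit:
send_rows([
  {"tx": -0.1,"ty": 0.1,"tz": -3,"twist": 0,"gripper": 255},
  {"tx": -0.1,"ty": 0.1,"tz": -5,"twist": 0,"gripper": 255},
  {"tx": -0.1,"ty": 0.1,"tz": -7,"twist": 0,"gripper": 255},
  {"tx": -0.1,"ty": 0.1,"tz": -9,"twist": 0,"gripper": 255},
  {"tx": -0.1,"ty": 0.1,"tz": -10.5,"twist": 0,"gripper": 255},
  {"tx": -0.1,"ty": 0.1,"tz": -11.4,"twist": 0,"gripper": 255},
  {"tx": -0.1,"ty": 0.1,"tz": -11.8,"twist": 0,"gripper": 255},
  {"tx": -0.1,"ty": 0.1,"tz": -11.8,"twist": 0,"gripper": 255},
])

```text
time: 7.5
tcp_pos: [0.4413, 0.1389, 0.0374]
eef_rot: [-1.661, 1.571, 3.138]
contact_force: [0.1, -0.3, 0.0]
gripper_width: 0.0118
```

Emit:
send_rows([
  {"tx": 0,"ty": 0,"tz": 0,"twist": 0,"gripper": 190},
  {"tx": 0,"ty": 0,"tz": 0,"twist": 0,"gripper": 190},
  {"tx": 0,"ty": 0,"tz": 0,"twist": 0,"gripper": 190},
  {"tx": 0,"ty": 0,"tz": 0,"twist": 0,"gripper": 190},
  {"tx": 0,"ty": 0,"tz": 0,"twist": 0,"gripper": 190},
  {"tx": 0,"ty": 0,"tz": 3,"twist": 0,"gripper": 190},
  {"tx": 0,"ty": 0,"tz": 7,"twist": 0,"gripper": 190},
  {"tx": 0,"ty": 0,"tz": 10,"twist": 0,"gripper": 190},
])

```text
time: 8.3
tcp_pos: [0.4417, 0.139, 0.1395]
eef_rot: [1.558, 1.569, 0.074]
contact_force: [0.4, 0.1, -0.6]
gripper_width: 0.0241
```

```bash
python3 - <<'E'
from h import *
im,d,c=grab('wrist','w4.png')
go(.507,.145,.068,95)
E
```

```text
t=8.35 delta cm [ 6.2   0.57 -7.65] twist (np.float64(0.0), np.float64(-180.0)) q6 1.54 jaw -85.0 w 0.0240 F [2.2 0.3 3. ]
```

View pics/w4.png

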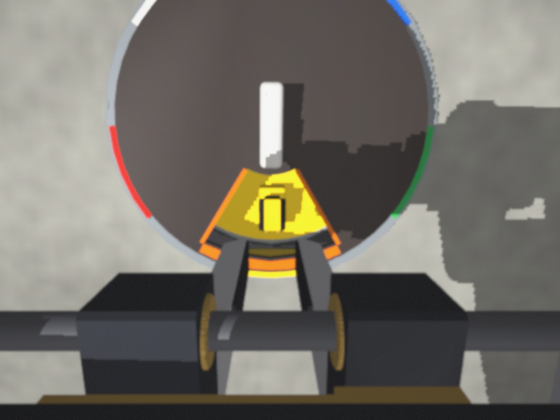

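Yellow is standing inside at (272,212). Next I'll turn the cap +144° to blue.

Emit:
send_rows([
  {"tx": 3,"ty": 0.3,"tz": 0,"twist": 0,"gripper": 130},
  {"tx": 6.2,"ty": 0.6,"tz": 0,"twist": 0,"gripper": 130},
  {"tx": 6.2,"ty": 0.6,"tz": -2,"twist": 0,"gripper": 130},
  {"tx": 6.2,"ty": 0.6,"tz": -4,"twist": 0,"gripper": 130},
  {"tx": 6.2,"ty": 0.6,"tz": -6,"twist": 0,"gripper": 130},
  {"tx": 6.2,"ty": 0.6,"tz": -7,"twist": 0,"gripper": 130},
  {"tx": 6.2,"ty": 0.6,"tz": -7,"twist": 0,"gripper": 130},
  {"tx": 6.2,"ty": 0.6,"tz": -7,"twist": 0,"gripper": 130},
], newtons=20)

```text
time: 9.15
tcp_pos: [0.5037, 0.145, 0.068]
eef_rot: [1.545, 1.57, 0.061]
contact_force: [0.8, -1.0, 0.6]
gripper_width: 0.0461
```

Emit:
send_rows([
  {"tx": 0,"ty": 0,"tz": 0,"twist": 0,"gripper": 255},
  {"tx": 0,"ty": 0,"tz": 0,"twist": 0,"gripper": 255},
  {"tx": 0,"ty": 0,"tz": 0,"twist": 0,"gripper": 255},
  {"tx": 0,"ty": 0,"tz": 0,"twist": 0,"gripper": 255},
  {"tx": 0,"ty": 0,"tz": 0,"twist": 0,"gripper": 255},
  {"tx": 0,"ty": 0,"tz": 0,"twist": 0,"gripper": 255},
  {"tx": 0,"ty": 0,"tz": 0,"twist": 0,"gripper": 255},
  {"tx": 0,"ty": 0,"tz": 0,"twist": 0,"gripper": 255},
])

```text
time: 9.95
tcp_pos: [0.5034, 0.1449, 0.0677]
eef_rot: [0.684, 1.57, -0.8]
contact_force: [-0.7, -1.5, 2.8]
gripper_width: 0.0139
```

```bash
python3 - <<'E'
from h import *
go(.507,.145,.07,58.9)
E
```

```text
t=9.95 delta cm [0.36 0.01 0.23] twist (np.float64(-36.1), np.float64(143.9)) q6 1.55 jaw -85.0 w 0.0139 F [-0.7 -1.5  2.8]
```

Emit:
send_rows([
  {"tx": 0,"ty": 0,"tz": 0,"twist": 0,"gripper": 190},
  {"tx": 0,"ty": 0,"tz": 0,"twist": 0,"gripper": 190},
  {"tx": 0.35,"ty": 0.03,"tz": 0,"twist": 0,"gripper": 190},
  {"tx": 0.35,"ty": 0.03,"tz": 0,"twist": 0,"gripper": 255},
  {"tx": 0.35,"ty": 0.03,"tz": 0,"twist": 0,"gripper": 255},
  {"tx": 0.35,"ty": 0.03,"tz": 0,"twist": 0,"gripper": 255},
  {"tx": 0.35,"ty": 0.03,"tz": 0,"twist": 0,"gripper": 255},
  {"tx": 0.35,"ty": 0.03,"tz": 0,"twist": 0,"gripper": 255},
])

```text
time: 10.75
tcp_pos: [0.5069, 0.1451, 0.0674]
eef_rot: [1.141, 1.57, -0.344]
contact_force: [2.1, -1.2, -2.1]
gripper_width: 0.0136
```

Emit:
send_rows([
  {"tx": 0,"ty": 0,"tz": 0,"twist": 4,"gripper": 255},
  {"tx": 0,"ty": 0,"tz": 0,"twist": 10,"gripper": 255},
  {"tx": 0,"ty": 0,"tz": 0,"twist": 17,"gripper": 255},
  {"tx": 0,"ty": 0,"tz": 0,"twist": 24,"gripper": 255},
  {"tx": 0,"ty": 0,"tz": 0,"twist": 31,"gripper": 255},
  {"tx": 0,"ty": 0,"tz": 0,"twist": 38,"gripper": 255},
  {"tx": 0,"ty": 0,"tz": 0,"twist": 45,"gripper": 255},
  {"tx": 0,"ty": 0,"tz": 0,"twist": 52,"gripper": 255},
])

```text
time: 11.55
tcp_pos: [0.5071, 0.1449, 0.0674]
eef_rot: [-0.038, 1.57, -0.61]
contact_force: [2.1, -1.7, -2.0]
gripper_width: 0.0139
```

Emit:
send_rows([
  {"tx": 0,"ty": 0,"tz": 0,"twist": 7,"gripper": 255},
  {"tx": 0,"ty": 0,"tz": 0,"twist": 14,"gripper": 255},
  {"tx": 0,"ty": 0,"tz": 0,"twist": 21,"gripper": 255},
  {"tx": 0,"ty": 0,"tz": 0,"twist": 28,"gripper": 255},
  {"tx": 0,"ty": 0,"tz": 0,"twist": 35,"gripper": 255},
  {"tx": 0,"ty": 0,"tz": 0,"twist": 42,"gripper": 255},
  {"tx": 0,"ty": 0,"tz": 0,"twist": 49,"gripper": 255},
  {"tx": 0,"ty": 0,"tz": 0,"twist": 56,"gripper": 255},
])

```text
time: 12.35
tcp_pos: [0.5073, 0.1449, 0.0674]
eef_rot: [-0.714, 1.569, -0.308]
contact_force: [4.1, -1.5, -2.7]
gripper_width: 0.0138
```

Emit:
send_rows([
  {"tx": 0,"ty": 0,"tz": 0,"twist": 7,"gripper": 255},
  {"tx": 0,"ty": 0,"tz": 0,"twist": 14,"gripper": 255},
  {"tx": 0,"ty": 0,"tz": 0,"twist": 21,"gripper": 255},
  {"tx": 0,"ty": 0,"tz": 0,"twist": 28,"gripper": 255},
  {"tx": 0,"ty": 0,"tz": 0,"twist": 34,"gripper": 255},
  {"tx": 0,"ty": 0,"tz": 0,"twist": 36,"gripper": 255},
  {"tx": 0,"ty": 0,"tz": 0,"twist": 36,"gripper": 255},
  {"tx": 0,"ty": 0,"tz": 0,"twist": 36,"gripper": 255},
])

```text
time: 13.15
tcp_pos: [0.5075, 0.1451, 0.0674]
eef_rot: [-1.207, 1.569, -0.178]
contact_force: [5.3, -2.0, -4.8]
gripper_width: 0.0138
```

```bash
python3 - <<'E'
from h import *
go(.507,.145,.07,58.9)
E
```

```text
t=13.15 delta cm [-0.05 -0.01  0.26] twist (np.float64(-0.0), np.float64(180.0)) q6 -0.96 jaw 58.9 w 0.0138 F [ 5.3 -2.  -4.8]
```

Emit:
send_rows([
  {"tx": 0,"ty": 0,"tz": 0,"twist": 0,"gripper": 130},
  {"tx": 0,"ty": 0,"tz": 0,"twist": 0,"gripper": 130},
  {"tx": 0,"ty": 0,"tz": 0,"twist": 0,"gripper": 130},
  {"tx": 0,"ty": 0,"tz": 3,"twist": 0,"gripper": 130},
  {"tx": 0,"ty": 0,"tz": 7,"twist": 0,"gripper": 130},
  {"tx": 0,"ty": 0,"tz": 11,"twist": 0,"gripper": 130},
  {"tx": 0,"ty": -2,"tz": 13,"twist": -8,"gripper": 130},
  {"tx": 0,"ty": -6,"tz": 13,"twist": -16,"gripper": 100},
])

```text
time: 13.95
tcp_pos: [0.5088, 0.0862, 0.2019]
eef_rot: [-0.715, 1.563, 0.033]
contact_force: [0.4, -0.7, -0.4]
gripper_width: 0.0511
```

Emit:
send_rows([
  {"tx": 0.5,"ty": -4,"tz": 0,"twist": -8,"gripper": 100},
  {"tx": 1,"ty": -8,"tz": 0,"twist": -16,"gripper": 100},
  {"tx": 2,"ty": -12,"tz": 0,"twist": -24,"gripper": 100},
  {"tx": 3,"ty": -16,"tz": 0,"twist": -32,"gripper": 100},
  {"tx": 4,"ty": -20,"tz": 0,"twist": -40,"gripper": 100},
  {"tx": 5,"ty": -24,"tz": 0,"twist": -48,"gripper": 100},
  {"tx": 5.5,"ty": -28,"tz": 0,"twist": -56,"gripper": 100},
  {"tx": 6,"ty": -32,"tz": 0,"twist": -64,"gripper": 100},
])

```text
time: 14.75
tcp_pos: [0.5667, -0.2361, 0.1974]
eef_rot: [2.362, 1.57, 1.989]
contact_force: [0.3, 0.7, 0.4]
gripper_width: 0.0574
```

Emit:
send_rows([
  {"tx": 0,"ty": -3.5,"tz": 0,"twist": -8,"gripper": 100},
  {"tx": 0,"ty": -7,"tz": 0,"twist": -16,"gripper": 100},
  {"tx": 0,"ty": -7,"tz": 0,"twist": -24,"gripper": 100},
  {"tx": 0,"ty": -7,"tz": 0,"twist": -32,"gripper": 100},
  {"tx": 0,"ty": -7,"tz": 0,"twist": -39,"gripper": 100},
  {"tx": 0,"ty": -7,"tz": 0,"twist": -39,"gripper": 100},
  {"tx": 0,"ty": -7,"tz": 0,"twist": -39,"gripper": 100},
  {"tx": 0,"ty": -7,"tz": 0,"twist": -39,"gripper": 100},
])

```text
time: 15.55
tcp_pos: [0.5668, -0.3045, 0.1975]
eef_rot: [-3.085, 1.571, 2.152]
contact_force: [0.6, 0.7, -0.9]
gripper_width: 0.0569
```

```bash
python3 - <<'E'
from h import *
im,d,c=grab('wrist','w5.png')
for k in('red','blue'): print(k,lug(im,d,c,k))
l=lug(im,d,c,'blue')
if l: go(*l['xy'],.0255,l['axis']-90)
im,d,c=grab('top','t1.png')
for k in('red','blue'): print(k,lug(im,d,c,k))
P=cloud(c,d); k=(P[...,2]>.08)&(P[...,2]<.1)&(np.hypot(P[...,0]-.507,P[...,1]-.145)<.032); print(cv2.minAreaRect((P[k][:,:2]*1000).astype(np.float32)))
E
```

```text
red {'n': 289, 'px': (45, 180), 'xy': (0.4758, -0.1129), 'size': (22.5, 11.1), 'axis': 22.1, 'z': 0.039}
blue {'n': 264, 'px': (278, 192), 'xy': (0.5735, -0.3069), 'size': (21.9, 9.5), 'axis': 30.0, 'z': 0.039}
t=15.60 delta cm [  0.67  -0.24 -17.2 ] twist (np.float64(-0.0), np.float64(180.0)) q6 0.38 jaw -60.0 w 0.0571 F [ 0.2 -0.4  1. ]
red {'n': 17, 'px': (306, 258), 'xy': (0.4733, -0.1113), 'size': (16.3, 5.5), 'axis': 27.3, 'z': 0.041}
blue None
((506.51953125, 143.8255615234375), (15.295157432556152, 49.59236526489258), 56.25376510620117)
```

Red has been knocked to about (0.475,-0.113), which I'll use later. Now picking blue.

Emit:
send_rows([
  {"tx": 0.6,"ty": -0.2,"tz": -4,"twist": 0,"gripper": 100},
  {"tx": 0.6,"ty": -0.2,"tz": -8,"twist": 0,"gripper": 100},
  {"tx": 0.6,"ty": -0.2,"tz": -12,"twist": 0,"gripper": 100},
  {"tx": 0.6,"ty": -0.2,"tz": -15,"twist": 0,"gripper": 100},
  {"tx": 0.6,"ty": -0.2,"tz": -16.5,"twist": 0,"gripper": 100},
  {"tx": 0.6,"ty": -0.2,"tz": -17.1,"twist": 0,"gripper": 100},
  {"tx": 0.6,"ty": -0.2,"tz": -17.1,"twist": 0,"gripper": 100},
  {"tx": 0.6,"ty": -0.2,"tz": -17.1,"twist": 0,"gripper": 255},
], newtons=25)

```text
time: 16.45
tcp_pos: [0.574, -0.3076, 0.0284]
eef_rot: [0.393, 1.568, -0.655]
contact_force: [-0.2, -0.3, -0.1]
gripper_width: 0.0522
```

Emit:
send_rows([
  {"tx": 0,"ty": 0,"tz": 0,"twist": 0,"gripper": 255},
  {"tx": 0,"ty": 0,"tz": 0,"twist": 0,"gripper": 255},
  {"tx": 0,"ty": 0,"tz": 0,"twist": 0,"gripper": 255},
  {"tx": 0,"ty": 0,"tz": 0,"twist": 0,"gripper": 255},
  {"tx": 0,"ty": 0,"tz": 0,"twist": 0,"gripper": 255},
  {"tx": 0,"ty": 0,"tz": 0,"twist": 0,"gripper": 255},
  {"tx": 0,"ty": 0,"tz": 0,"twist": 0,"gripper": 255},
  {"tx": 0,"ty": 0,"tz": 0,"twist": 0,"gripper": 255},
])

```text
time: 17.25
tcp_pos: [0.5727, -0.3067, 0.0263]
eef_rot: [-2.749, 1.571, 2.487]
contact_force: [-0.5, 0.1, -0.9]
gripper_width: 0.0119
```

Emit:
send_rows([
  {"tx": 0,"ty": 0,"tz": 2,"twist": 0,"gripper": 255},
  {"tx": 0,"ty": 0,"tz": 5,"twist": 0,"gripper": 255},
  {"tx": 0,"ty": 0,"tz": 9,"twist": 0,"gripper": 255},
  {"tx": 0,"ty": 0,"tz": 12,"twist": 0,"gripper": 255},
  {"tx": 0,"ty": 0,"tz": 13,"twist": 0,"gripper": 255},
  {"tx": 0,"ty": 0,"tz": 13,"twist": 0,"gripper": 255},
  {"tx": 0,"ty": 0,"tz": 13,"twist": 0,"gripper": 255},
  {"tx": 0,"ty": 0,"tz": 13,"twist": 0,"gripper": 255},
])

```text
time: 18.05
tcp_pos: [0.5716, -0.3058, 0.1537]
eef_rot: [-2.758, 1.566, 2.478]
contact_force: [-0.2, -0.6, -1.4]
gripper_width: 0.012
```

```bash
python3 - <<'E'
from h import *
a=np.radians(328.9); p=np.array([.507,.145])+.066*np.array([np.cos(a),np.sin(a)]); print(p)
go(*p,.155,58.9)
E
```

```text
[0.56351363 0.1109088 ]
t=18.05 delta cm [-0.81 41.68  0.13] twist (np.float64(-61.1), np.float64(118.9)) q6 0.38 jaw -60.0 w 0.0120 F [-0.2 -0.6 -1.4]
```

Emit:
send_rows([
  {"tx": -0.1,"ty": 3,"tz": 0,"twist": -7.5,"gripper": 255},
  {"tx": -0.2,"ty": 7.5,"tz": 0,"twist": -15,"gripper": 255},
  {"tx": -0.3,"ty": 12,"tz": 0,"twist": -22.5,"gripper": 255},
  {"tx": -0.4,"ty": 16.5,"tz": 0,"twist": -30,"gripper": 255},
  {"tx": -0.5,"ty": 21,"tz": 0,"twist": -37.5,"gripper": 255},
  {"tx": -0.6,"ty": 25.5,"tz": 0,"twist": -45,"gripper": 255},
  {"tx": -0.7,"ty": 30,"tz": 0,"twist": -52.5,"gripper": 255},
  {"tx": -0.8,"ty": 34,"tz": 0,"twist": -60,"gripper": 255},
])

```text
time: 18.85
tcp_pos: [0.5634, 0.0355, 0.1547]
eef_rot: [-1.237, 1.568, 2.946]
contact_force: [0.3, 0.1, -1.4]
gripper_width: 0.0116
```

Emit:
send_rows([
  {"tx": 0,"ty": 4,"tz": 0,"twist": -1,"gripper": 255},
  {"tx": 0,"ty": 7.6,"tz": 0,"twist": -1,"gripper": 255},
  {"tx": 0,"ty": 7.6,"tz": 0,"twist": -1,"gripper": 255},
  {"tx": 0,"ty": 7.6,"tz": 0,"twist": -1,"gripper": 255},
  {"tx": 0,"ty": 7.6,"tz": 0,"twist": -1,"gripper": 255},
  {"tx": 0,"ty": 7.6,"tz": 0,"twist": -1,"gripper": 255},
  {"tx": 0,"ty": 7.6,"tz": 0,"twist": -1,"gripper": 255},
  {"tx": 0,"ty": 7.6,"tz": 0,"twist": -1,"gripper": 255},
])

```text
time: 19.65
tcp_pos: [0.5649, 0.1085, 0.1564]
eef_rot: [0.957, 1.571, -1.157]
contact_force: [-0.5, -0.6, -0.7]
gripper_width: 0.0121
```

```bash
cat >> h.py <<'E'
def cap(im,d,c):
    P=cloud(c,d); k=(P[...,2]>.084)&(P[...,2]<.096)&(np.hypot(P[...,0]-.507,P[...,1]-.145)<.032); print('knob',k.sum(),cv2.minAreaRect((P[k][:,:2]*1000).astype(np.float32)))
    m=cmask(im,'orange',150,100); v,u=np.nonzero(m)
    if len(u): q=onplane(c,np.c_[u,v],.061)[:,:2]; print('orange',len(u),(q.min(0)+q.max(0))/2)
E
python3 - <<'E'
from h import *
im,d,c=grab('wrist','w6.png'); cap(im,d,c)
go(.5635,.1109,.0375,58.9)
E
```

```text
knob 408 ((515.7760620117188, 140.88662719726562), (13.40761661529541, 18.459304809570312), 59.08209991455078)
orange 2210 [0.57184568 0.10038139]
t=19.70 delta cm [ -0.14   0.22 -11.9 ] twist (np.float64(-0.0), np.float64(180.0)) q6 2.11 jaw -121.1 w 0.0120 F [-0.1  0.2 -1.3]
```

View pics/w6.png

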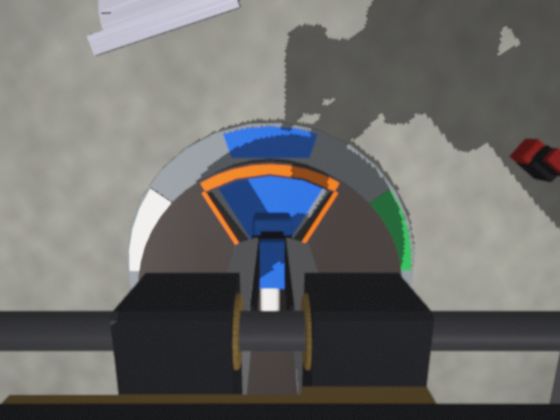

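The window is squarely over blue, at (270,205) below the blue tile, and the cartridge is held in line with it. Lowering.

Emit:
send_rows([
  {"tx": -0.1,"ty": 0.2,"tz": -3,"twist": 0,"gripper": 255},
  {"tx": -0.1,"ty": 0.2,"tz": -5,"twist": 0,"gripper": 255},
  {"tx": -0.1,"ty": 0.2,"tz": -7,"twist": 0,"gripper": 255},
  {"tx": -0.1,"ty": 0.2,"tz": -9,"twist": 0,"gripper": 255},
  {"tx": -0.1,"ty": 0.2,"tz": -10.5,"twist": 0,"gripper": 255},
  {"tx": -0.1,"ty": 0.2,"tz": -11.4,"twist": 0,"gripper": 255},
  {"tx": -0.1,"ty": 0.2,"tz": -11.8,"twist": 0,"gripper": 255},
  {"tx": -0.1,"ty": 0.2,"tz": -11.8,"twist": 0,"gripper": 255},
])

```text
time: 20.5
tcp_pos: [0.5638, 0.1112, 0.0384]
eef_rot: [-0.826, 1.571, -2.939]
contact_force: [-0.5, 0.5, 0.6]
gripper_width: 0.0114
```

Emit:
send_rows([
  {"tx": 0,"ty": 0,"tz": 0,"twist": 0,"gripper": 190},
  {"tx": 0,"ty": 0,"tz": 0,"twist": 0,"gripper": 190},
  {"tx": 0,"ty": 0,"tz": 0,"twist": 0,"gripper": 190},
  {"tx": 0,"ty": 0,"tz": 0,"twist": 0,"gripper": 190},
  {"tx": 0,"ty": 0,"tz": 0,"twist": 0,"gripper": 190},
  {"tx": 0,"ty": 0,"tz": 3,"twist": 0,"gripper": 190},
  {"tx": 0,"ty": 0,"tz": 7,"twist": 0,"gripper": 190},
  {"tx": 0,"ty": 0,"tz": 10,"twist": 0,"gripper": 190},
])

```text
time: 21.3
tcp_pos: [0.5642, 0.1113, 0.1406]
eef_rot: [2.128, 1.569, 0.016]
contact_force: [1.3, -0.0, -0.2]
gripper_width: 0.0239
```

```bash
python3 - <<'E'
from h import *
im,d,c=grab('wrist','w7.png'); cap(im,d,c)
P=cloud(c,d); m=cmask(im,'blue',120,50); q=P[m]; r=np.hypot(q[:,0]-.507,q[:,1]-.145); s=(r<.1)&(q[:,2]>.045)&(q[:,2]<.056); print('blue high',s.sum(),np.median(q[s],0) if s.any() else '')
go(.507,.145,.0695,58.9)
E
```

```text
knob 559 ((507.8738708496094, 145.21426391601562), (13.865439414978027, 51.88241195678711), 59.285240173339844)
orange 2371 [0.57295962 0.10037507]
blue high 494 [0.56492728 0.11139406 0.04888846]
t=21.35 delta cm [-6.05  3.36 -7.66] twist (np.float64(-0.1), np.float64(179.9)) q6 2.11 jaw -121.0 w 0.0243 F [ 2.4 -0.2  1.9]
```

View pics/w7.png

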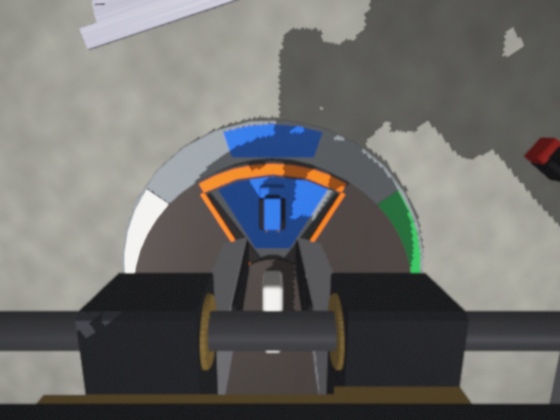

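Blue is standing inside at (272,213), with its top at z 0.049. The last reading was a transient, so I'm using the commanded pose. Next I'll turn the cap +144° to red.

Emit:
send_rows([
  {"tx": -3,"ty": 1.7,"tz": 0,"twist": 0,"gripper": 130},
  {"tx": -5.7,"ty": 3.4,"tz": 0,"twist": 0,"gripper": 130},
  {"tx": -5.7,"ty": 3.4,"tz": -2,"twist": 0,"gripper": 130},
  {"tx": -5.7,"ty": 3.4,"tz": -4,"twist": 0,"gripper": 130},
  {"tx": -5.7,"ty": 3.4,"tz": -6,"twist": 0,"gripper": 130},
  {"tx": -5.7,"ty": 3.4,"tz": -7,"twist": 0,"gripper": 130},
  {"tx": -5.7,"ty": 3.4,"tz": -7,"twist": 0,"gripper": 130},
  {"tx": -5.7,"ty": 3.4,"tz": -7,"twist": 0,"gripper": 130},
], newtons=20)

```text
time: 22.15
tcp_pos: [0.5072, 0.1453, 0.0689]
eef_rot: [2.215, 1.57, 0.102]
contact_force: [-0.7, 0.3, 0.5]
gripper_width: 0.0458
```

```bash
python3 - <<'E'
from h import *
go(.507,.145,.0675,58.9)
E
```

```text
t=22.15 delta cm [-0.02 -0.03 -0.14] twist (np.float64(-0.1), np.float64(179.9)) q6 2.18 jaw -121.0 w 0.0458 F [-0.7  0.3  0.5]
```

Centred. Now close on the knob and turn 144° (jaw -121 → 22.9).

Emit:
send_rows([
  {"tx": 0,"ty": 0,"tz": 0,"twist": 0,"gripper": 255},
  {"tx": 0,"ty": 0,"tz": 0,"twist": 0,"gripper": 255},
  {"tx": 0,"ty": 0,"tz": 0,"twist": 0,"gripper": 255},
  {"tx": 0,"ty": 0,"tz": 0,"twist": 0,"gripper": 255},
  {"tx": 0,"ty": 0,"tz": 0,"twist": 0,"gripper": 255},
  {"tx": 0,"ty": 0,"tz": 0,"twist": 0,"gripper": 255},
  {"tx": 0,"ty": 0,"tz": 0,"twist": 0,"gripper": 255},
  {"tx": 0,"ty": 0,"tz": 0,"twist": 0,"gripper": 255},
])

```text
time: 22.95
tcp_pos: [0.507, 0.1453, 0.0687]
eef_rot: [2.313, 1.57, 0.201]
contact_force: [-0.6, -0.1, 2.8]
gripper_width: 0.014
```

Emit:
send_rows([
  {"tx": 0,"ty": 0,"tz": 0,"twist": 4,"gripper": 255},
  {"tx": 0,"ty": 0,"tz": 0,"twist": 10,"gripper": 255},
  {"tx": 0,"ty": 0,"tz": 0,"twist": 17,"gripper": 255},
  {"tx": 0,"ty": 0,"tz": 0,"twist": 24,"gripper": 255},
  {"tx": 0,"ty": 0,"tz": 0,"twist": 31,"gripper": 255},
  {"tx": 0,"ty": 0,"tz": 0,"twist": 38,"gripper": 255},
  {"tx": 0,"ty": 0,"tz": 0,"twist": 45,"gripper": 255},
  {"tx": 0,"ty": 0,"tz": 0,"twist": 52,"gripper": 255},
])

```text
time: 23.75
tcp_pos: [0.507, 0.1451, 0.0687]
eef_rot: [0.357, 1.57, -0.843]
contact_force: [-1.1, -1.1, 2.1]
gripper_width: 0.0134
```

Emit:
send_rows([
  {"tx": 0,"ty": 0,"tz": 0,"twist": 7,"gripper": 255},
  {"tx": 0,"ty": 0,"tz": 0,"twist": 14,"gripper": 255},
  {"tx": 0,"ty": 0,"tz": 0,"twist": 21,"gripper": 255},
  {"tx": 0,"ty": 0,"tz": 0,"twist": 28,"gripper": 255},
  {"tx": 0,"ty": 0,"tz": 0,"twist": 35,"gripper": 255},
  {"tx": 0,"ty": 0,"tz": 0,"twist": 42,"gripper": 255},
  {"tx": 0,"ty": 0,"tz": 0,"twist": 49,"gripper": 255},
  {"tx": 0,"ty": 0,"tz": 0,"twist": 56,"gripper": 255},
])

```text
time: 24.55
tcp_pos: [0.5072, 0.1449, 0.0687]
eef_rot: [-0.515, 1.57, -0.737]
contact_force: [1.3, -1.0, 2.0]
gripper_width: 0.0138
```

Emit:
send_rows([
  {"tx": 0,"ty": 0,"tz": 0,"twist": 7,"gripper": 255},
  {"tx": 0,"ty": 0,"tz": 0,"twist": 14,"gripper": 255},
  {"tx": 0,"ty": 0,"tz": 0,"twist": 21,"gripper": 255},
  {"tx": 0,"ty": 0,"tz": 0,"twist": 28,"gripper": 255},
  {"tx": 0,"ty": 0,"tz": 0,"twist": 34,"gripper": 255},
  {"tx": 0,"ty": 0,"tz": 0,"twist": 36,"gripper": 255},
  {"tx": 0,"ty": 0,"tz": 0,"twist": 36,"gripper": 255},
  {"tx": 0,"ty": 0,"tz": 0,"twist": 36,"gripper": 255},
])

```text
time: 25.35
tcp_pos: [0.5074, 0.1449, 0.0687]
eef_rot: [-0.88, 1.569, -0.479]
contact_force: [1.8, -2.4, 0.9]
gripper_width: 0.0138
```

```bash
python3 - <<'E'
from h import *
go(.507,.145,.07,22.9); go(.465,-.113,.2,112)
E
```

```text
t=25.35 delta cm [-0.04  0.01  0.13] twist (np.float64(-0.0), np.float64(180.0)) q6 -0.34 jaw 22.9 w 0.0138 F [ 1.8 -2.4  0.9]
t=25.35 delta cm [ -4.24 -25.79  13.13] twist (np.float64(89.1), np.float64(-90.9)) q6 -0.34 jaw 22.9 w 0.0138 F [ 1.8 -2.4  0.9]
```

Emit:
send_rows([
  {"tx": 0,"ty": 0,"tz": 0,"twist": 0,"gripper": 130},
  {"tx": 0,"ty": 0,"tz": 0,"twist": 0,"gripper": 130},
  {"tx": 0,"ty": 0,"tz": 0,"twist": 0,"gripper": 130},
  {"tx": 0,"ty": 0,"tz": 3,"twist": 0,"gripper": 130},
  {"tx": 0,"ty": 0,"tz": 7,"twist": 0,"gripper": 130},
  {"tx": 0,"ty": 0,"tz": 11,"twist": 0,"gripper": 130},
  {"tx": 0,"ty": -2,"tz": 13,"twist": -8,"gripper": 130},
  {"tx": 0,"ty": -6,"tz": 13,"twist": -16,"gripper": 100},
])

```text
time: 26.15
tcp_pos: [0.5088, 0.0862, 0.2026]
eef_rot: [-0.073, 1.563, 0.046]
contact_force: [1.1, -0.3, 0.3]
gripper_width: 0.0509
```

Emit:
send_rows([
  {"tx": -0.5,"ty": -4,"tz": 0,"twist": -8,"gripper": 100},
  {"tx": -1,"ty": -8,"tz": 0,"twist": -16,"gripper": 100},
  {"tx": -1.5,"ty": -12,"tz": 0,"twist": -24,"gripper": 100},
  {"tx": -2,"ty": -16,"tz": 0,"twist": -32,"gripper": 100},
  {"tx": -3,"ty": -19,"tz": 0,"twist": -40,"gripper": 100},
  {"tx": -4,"ty": -19.8,"tz": 0,"twist": -48,"gripper": 100},
  {"tx": -4.2,"ty": -19.8,"tz": 0,"twist": -56,"gripper": 100},
  {"tx": -4.2,"ty": -19.8,"tz": 0,"twist": -64,"gripper": 100},
])

```text
time: 26.95
tcp_pos: [0.4641, -0.113, 0.1981]
eef_rot: [-2.912, 1.57, 2.369]
contact_force: [-0.2, -0.2, 0.4]
gripper_width: 0.0571
```

Emit:
send_rows([
  {"tx": 0,"ty": 0,"tz": 0,"twist": -8,"gripper": 100},
  {"tx": 0,"ty": 0,"tz": 0,"twist": -11,"gripper": 100},
  {"tx": 0,"ty": 0,"tz": 0,"twist": -11,"gripper": 100},
  {"tx": 0,"ty": 0,"tz": 0,"twist": -11,"gripper": 100},
  {"tx": 0,"ty": 0,"tz": 0,"twist": -11,"gripper": 100},
  {"tx": 0,"ty": 0,"tz": 0,"twist": -11,"gripper": 100},
  {"tx": 0,"ty": 0,"tz": 0,"twist": -11,"gripper": 100},
  {"tx": 0,"ty": 0,"tz": 0,"twist": -11,"gripper": 100},
])

```text
time: 27.75
tcp_pos: [0.4648, -0.1127, 0.1984]
eef_rot: [2.665, 1.571, 1.477]
contact_force: [0.3, -0.2, -0.5]
gripper_width: 0.0572
```

```bash
python3 - <<'E'
from h import *
im,d,c=grab('wrist','w8.png')
l=lug(im,d,c,'red'); print(l)
if l: go(*l['xy'],.0265,l['axis']-90)
E
```

```text
{'n': 234, 'px': (275, 187), 'xy': (0.4751, -0.1114), 'size': (21.8, 9.4), 'axis': 21.9, 'z': 0.039}
t=27.80 delta cm [  1.03   0.13 -17.2 ] twist (np.float64(-0.1), np.float64(179.9)) q6 0.71 jaw -68.0 w 0.0575 F [-0.3  0.1  0.4]
```

Emit:
send_rows([
  {"tx": 0.5,"ty": 0.1,"tz": -4,"twist": 0,"gripper": 100},
  {"tx": 1,"ty": 0.1,"tz": -8,"twist": 0,"gripper": 100},
  {"tx": 1,"ty": 0.1,"tz": -12,"twist": 0,"gripper": 100},
  {"tx": 1,"ty": 0.1,"tz": -15,"twist": 0,"gripper": 100},
  {"tx": 1,"ty": 0.1,"tz": -16.5,"twist": 0,"gripper": 100},
  {"tx": 1,"ty": 0.1,"tz": -17.2,"twist": 0,"gripper": 100},
  {"tx": 1,"ty": 0.1,"tz": -17.2,"twist": 0,"gripper": 100},
  {"tx": 1,"ty": 0.1,"tz": -17.2,"twist": 0,"gripper": 255},
], newtons=25)

```text
time: 28.6
tcp_pos: [0.4756, -0.1121, 0.0275]
eef_rot: [0.736, 1.569, -0.452]
contact_force: [0.4, -0.0, 0.5]
gripper_width: 0.0524
```

Emit:
send_rows([
  {"tx": 0,"ty": 0,"tz": 0,"twist": 0,"gripper": 255},
  {"tx": 0,"ty": 0,"tz": 0,"twist": 0,"gripper": 255},
  {"tx": 0,"ty": 0,"tz": 0,"twist": 0,"gripper": 255},
  {"tx": 0,"ty": 0,"tz": 0,"twist": 0,"gripper": 255},
  {"tx": 0,"ty": 0,"tz": 0,"twist": 0,"gripper": 255},
  {"tx": 0,"ty": 0,"tz": 0,"twist": 0,"gripper": 255},
  {"tx": 0,"ty": 0,"tz": 0,"twist": 0,"gripper": 255},
  {"tx": 0,"ty": 0,"tz": 0,"twist": 0,"gripper": 255},
])

```text
time: 29.4
tcp_pos: [0.4748, -0.1118, 0.0265]
eef_rot: [0.747, 1.571, -0.441]
contact_force: [-0.2, -0.7, 1.9]
gripper_width: 0.0116
```

Emit:
send_rows([
  {"tx": 0,"ty": 0,"tz": 2,"twist": 0,"gripper": 255},
  {"tx": 0,"ty": 0,"tz": 5,"twist": 0,"gripper": 255},
  {"tx": 0,"ty": 0,"tz": 9,"twist": 0,"gripper": 255},
  {"tx": 0,"ty": 0,"tz": 12,"twist": 0,"gripper": 255},
  {"tx": 0,"ty": 0,"tz": 13,"twist": 0,"gripper": 255},
  {"tx": 0,"ty": 0,"tz": 13,"twist": 0,"gripper": 255},
  {"tx": 0,"ty": 0,"tz": 13,"twist": 0,"gripper": 255},
  {"tx": 0,"ty": 0,"tz": 13,"twist": 0,"gripper": 255},
])

```text
time: 30.2
tcp_pos: [0.4735, -0.1111, 0.1542]
eef_rot: [-2.425, 1.567, 2.671]
contact_force: [0.1, -0.1, -0.6]
gripper_width: 0.0118
```

```bash
python3 - <<'E'
from h import *
a=np.radians(112.9); p=np.array([.507,.145])+.066*np.array([np.cos(a),np.sin(a)]); print(p)
go(*p,.155,22.9)
E
```

```text
[0.48131782 0.20579824]
t=30.20 delta cm [ 0.78 31.69  0.08] twist (np.float64(-89.1), np.float64(90.9)) q6 0.72 jaw -68.0 w 0.0118 F [ 0.1 -0.1 -0.6]
```

Emit:
send_rows([
  {"tx": 0,"ty": 2,"tz": 0,"twist": 8,"gripper": 255},
  {"tx": 0.2,"ty": 5,"tz": 0,"twist": 16,"gripper": 255},
  {"tx": 0.3,"ty": 9,"tz": 0,"twist": 24,"gripper": 255},
  {"tx": 0.4,"ty": 13,"tz": 0,"twist": 32,"gripper": 255},
  {"tx": 0.5,"ty": 17,"tz": 0,"twist": 40,"gripper": 255},
  {"tx": 0.6,"ty": 21,"tz": 0,"twist": 48,"gripper": 255},
  {"tx": 0.7,"ty": 25,"tz": 0,"twist": 56,"gripper": 255},
  {"tx": 0.7,"ty": 28,"tz": 0,"twist": 64,"gripper": 255},
])

```text
time: 31.0
tcp_pos: [0.4805, 0.1703, 0.1546]
eef_rot: [-3.03, 1.568, -3.094]
contact_force: [-0.4, -0.7, -0.7]
gripper_width: 0.0119
```

Emit:
send_rows([
  {"tx": 0,"ty": 2,"tz": 0,"twist": 8,"gripper": 255},
  {"tx": 0,"ty": 3.7,"tz": 0,"twist": 16,"gripper": 255},
  {"tx": 0,"ty": 3.7,"tz": 0,"twist": 24,"gripper": 255},
  {"tx": 0,"ty": 3.7,"tz": 0,"twist": 27,"gripper": 255},
  {"tx": 0,"ty": 3.7,"tz": 0,"twist": 27,"gripper": 255},
  {"tx": 0,"ty": 3.7,"tz": 0,"twist": 27,"gripper": 255},
  {"tx": 0,"ty": 3.7,"tz": 0,"twist": 27,"gripper": 255},
  {"tx": 0,"ty": 3.7,"tz": 0,"twist": 27,"gripper": 255},
])

```text
time: 31.8
tcp_pos: [0.4817, 0.2051, 0.1562]
eef_rot: [2.976, 1.57, -2.907]
contact_force: [0.1, 0.9, -0.6]
gripper_width: 0.0115
```

```bash
python3 - <<'E'
from h import *
im,d,c=grab('wrist','w9.png'); cap(im,d,c)
go(.4813,.2058,.0385,22.9)
E
```

```text
knob 398 ((504.1748046875, 151.83555603027344), (13.430986404418945, 17.631927490234375), 22.93485450744629)
orange 2337 [0.47237203 0.21287864]
t=31.85 delta cm [ -0.04   0.06 -11.78] twist (np.float64(-0.0), np.float64(180.0)) q6 -0.21 jaw 22.9 w 0.0119 F [-0.2 -0.9 -0.2]
```

View pics/w9.png

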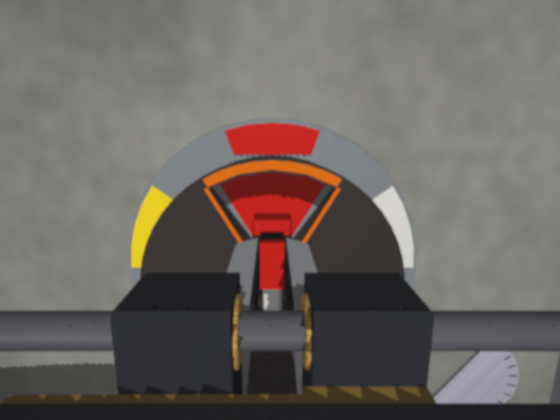

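The window is centred over red, at (272,205) below the red tile, and the cartridge is held at (272,255). Lowering.

Emit:
send_rows([
  {"tx": 0,"ty": 0,"tz": -3,"twist": 0,"gripper": 255},
  {"tx": 0,"ty": 0,"tz": -5,"twist": 0,"gripper": 255},
  {"tx": 0,"ty": 0,"tz": -7,"twist": 0,"gripper": 255},
  {"tx": 0,"ty": 0,"tz": -9,"twist": 0,"gripper": 255},
  {"tx": 0,"ty": 0,"tz": -10.5,"twist": 0,"gripper": 255},
  {"tx": 0,"ty": 0,"tz": -11.4,"twist": 0,"gripper": 255},
  {"tx": 0,"ty": 0,"tz": -11.8,"twist": 0,"gripper": 255},
  {"tx": 0,"ty": 0,"tz": -11.8,"twist": 0,"gripper": 255},
])

```text
time: 32.65
tcp_pos: [0.4819, 0.2053, 0.0384]
eef_rot: [2.92, 1.571, -2.962]
contact_force: [0.1, 0.7, 0.3]
gripper_width: 0.0117
```

Emit:
send_rows([
  {"tx": 0,"ty": 0,"tz": 0,"twist": 0,"gripper": 190},
  {"tx": 0,"ty": 0,"tz": 0,"twist": 0,"gripper": 190},
  {"tx": 0,"ty": 0,"tz": 0,"twist": 0,"gripper": 190},
  {"tx": 0,"ty": 0,"tz": 0,"twist": 0,"gripper": 190},
  {"tx": 0,"ty": 0,"tz": 0,"twist": 0,"gripper": 190},
  {"tx": 0,"ty": 0,"tz": 3,"twist": 0,"gripper": 190},
  {"tx": 0,"ty": 0,"tz": 7,"twist": 0,"gripper": 190},
  {"tx": 0,"ty": 0,"tz": 10,"twist": 0,"gripper": 190},
])

```text
time: 33.45
tcp_pos: [0.4822, 0.2054, 0.1405]
eef_rot: [-0.205, 1.569, 0.196]
contact_force: [1.0, 0.1, 1.1]
gripper_width: 0.0236
```

```bash
python3 - <<'E'
from h import *
im,d,c=grab('wrist','w10.png'); cap(im,d,c)
P=cloud(c,d); m=cmask(im,'red',120,50); q=P[m]; r=np.hypot(q[:,0]-.507,q[:,1]-.145); s=(r<.1)&(q[:,2]>.045)&(q[:,2]<.056); print('red high',s.sum(),np.median(q[s],0) if s.any() else '')
go(.507,.145,.0685,22.9)
ctr=np.array([.507,.145])
def tile(m):
    v,u=np.nonzero(m); q=onplane(c,np.c_[u,v],.01)[:,:2]; r=np.hypot(*(q-ctr).T); s=(r>.112)&(r<.138); a=q[s].mean(0)-ctr; return s.sum(),np.degrees(np.arctan2(a[1],a[0]))
print('red tile',tile(m))
E
```

```text
knob 568 ((500.0233459472656, 160.60548400878906), (13.290227890014648, 20.352415084838867), 23.111757278442383)
orange 2474 [0.47239459 0.21482419]
red high 480 [0.48162688 0.20543197 0.0488569 ]
t=33.50 delta cm [ 2.16 -6.12 -7.73] twist (np.float64(-0.1), np.float64(179.9)) q6 -0.21 jaw 23.0 w 0.0238 F [2.1 1.9 2.6]
red tile (np.int64(2471), np.float64(112.82877523032741))
```

Red is in, with its top at z 0.049, and the red tile is at 112.8°. Back to the knob to turn the cap -72° to blank.

Emit:
send_rows([
  {"tx": 1.3,"ty": -3,"tz": 0,"twist": 0,"gripper": 130},
  {"tx": 2.5,"ty": -6,"tz": 0,"twist": 0,"gripper": 130},
  {"tx": 2.5,"ty": -6,"tz": -2,"twist": 0,"gripper": 130},
  {"tx": 2.5,"ty": -6,"tz": -4,"twist": 0,"gripper": 130},
  {"tx": 2.5,"ty": -6,"tz": -6,"twist": 0,"gripper": 130},
  {"tx": 2.5,"ty": -6,"tz": -7,"twist": 0,"gripper": 130},
  {"tx": 2.5,"ty": -6,"tz": -7,"twist": 0,"gripper": 130},
  {"tx": 2.5,"ty": -6,"tz": -7,"twist": 0,"gripper": 130},
], newtons=20)

```text
time: 34.3
tcp_pos: [0.5072, 0.1454, 0.069]
eef_rot: [-0.301, 1.57, 0.1]
contact_force: [0.1, -0.8, -0.3]
gripper_width: 0.046
```

```bash
python3 - <<'E'
from h import *
go(.507,.145,.0685,22.9)
E
```

```text
t=34.30 delta cm [-0.02 -0.04 -0.05] twist (np.float64(-0.1), np.float64(179.9)) q6 -0.34 jaw 23.0 w 0.0460 F [ 0.1 -0.8 -0.3]
```

Emit:
send_rows([
  {"tx": 0,"ty": 0,"tz": 0,"twist": 0,"gripper": 255},
  {"tx": 0,"ty": 0,"tz": 0,"twist": 0,"gripper": 255},
  {"tx": 0,"ty": 0,"tz": 0,"twist": 0,"gripper": 255},
  {"tx": 0,"ty": 0,"tz": 0,"twist": 0,"gripper": 255},
  {"tx": 0,"ty": 0,"tz": 0,"twist": 0,"gripper": 255},
  {"tx": 0,"ty": 0,"tz": 0,"twist": 0,"gripper": 255},
  {"tx": 0,"ty": 0,"tz": 0,"twist": 0,"gripper": 255},
  {"tx": 0,"ty": 0,"tz": 0,"twist": 0,"gripper": 255},
])

```text
time: 35.1
tcp_pos: [0.5071, 0.1454, 0.0687]
eef_rot: [-0.135, 1.57, 0.266]
contact_force: [1.4, 1.2, 1.1]
gripper_width: 0.0138
```

Emit:
send_rows([
  {"tx": 0,"ty": 0,"tz": 0,"twist": -4,"gripper": 255},
  {"tx": 0,"ty": 0,"tz": 0,"twist": -10,"gripper": 255},
  {"tx": 0,"ty": 0,"tz": 0,"twist": -17,"gripper": 255},
  {"tx": 0,"ty": 0,"tz": 0,"twist": -24,"gripper": 255},
  {"tx": 0,"ty": 0,"tz": 0,"twist": -31,"gripper": 255},
  {"tx": 0,"ty": 0,"tz": 0,"twist": -38,"gripper": 255},
  {"tx": 0,"ty": 0,"tz": 0,"twist": -45,"gripper": 255},
  {"tx": 0,"ty": 0,"tz": 0,"twist": -52,"gripper": 255},
])

```text
time: 35.9
tcp_pos: [0.5074, 0.1453, 0.0687]
eef_rot: [0.62, 1.569, 0.108]
contact_force: [2.4, 0.3, 0.0]
gripper_width: 0.0139
```

Emit:
send_rows([
  {"tx": 0,"ty": 0,"tz": 0,"twist": -7,"gripper": 255},
  {"tx": 0,"ty": 0,"tz": 0,"twist": -13,"gripper": 255},
  {"tx": 0,"ty": 0,"tz": 0,"twist": -18,"gripper": 255},
  {"tx": 0,"ty": 0,"tz": 0,"twist": -20,"gripper": 255},
  {"tx": 0,"ty": 0,"tz": 0,"twist": -20,"gripper": 255},
  {"tx": 0,"ty": 0,"tz": 0,"twist": -20,"gripper": 255},
  {"tx": 0,"ty": 0,"tz": 0,"twist": -20,"gripper": 255},
  {"tx": 0,"ty": 0,"tz": 0,"twist": -20,"gripper": 255},
])

```text
time: 36.7
tcp_pos: [0.5074, 0.1453, 0.0688]
eef_rot: [0.963, 1.569, 0.107]
contact_force: [4.6, 1.4, 0.2]
gripper_width: 0.0142
```

Emit:
send_rows([
  {"tx": 0,"ty": 0,"tz": 0,"twist": 0,"gripper": 130},
  {"tx": 0,"ty": 0,"tz": 0,"twist": 0,"gripper": 130},
  {"tx": 0,"ty": 0,"tz": 0,"twist": 0,"gripper": 130},
  {"tx": 0,"ty": 0,"tz": 3,"twist": 0,"gripper": 130},
  {"tx": 0,"ty": 0,"tz": 6,"twist": 0,"gripper": 130},
  {"tx": 0,"ty": 0,"tz": 10,"twist": 0,"gripper": 130},
  {"tx": -2,"ty": -2,"tz": 13,"twist": 0,"gripper": 130},
  {"tx": -5,"ty": -5,"tz": 14,"twist": 0,"gripper": 130},
])

```text
time: 37.5
tcp_pos: [0.4582, 0.0953, 0.2122]
eef_rot: [0.796, 1.565, -0.058]
contact_force: [0.1, -1.4, -0.4]
gripper_width: 0.0461
```

Emit:
send_rows([
  {"tx": -2,"ty": -2,"tz": 1,"twist": 0,"gripper": 130},
  {"tx": -4,"ty": -3,"tz": 1,"twist": 0,"gripper": 130},
  {"tx": -4,"ty": -3,"tz": 1,"twist": 0,"gripper": 130},
  {"tx": -4,"ty": -3,"tz": 1,"twist": 0,"gripper": 130},
  {"tx": -4,"ty": -3,"tz": 1,"twist": 0,"gripper": 130},
  {"tx": -4,"ty": -3,"tz": 1,"twist": 0,"gripper": 130},
  {"tx": -4,"ty": -3,"tz": 1,"twist": 0,"gripper": 130},
  {"tx": -4,"ty": -3,"tz": 1,"twist": 0,"gripper": 130},
])

```text
time: 38.3
tcp_pos: [0.4169, 0.0655, 0.2182]
eef_rot: [-2.469, 1.57, 2.959]
contact_force: [-0.2, -0.2, -0.0]
gripper_width: 0.0464
```

```bash
python3 - <<'E'
from h import *
im,d,c=grab('wrist','w11.png'); cap(im,d,c)
ctr=np.array([.507,.145])
def ang(m,z,r0,r1):
    v,u=np.nonzero(m); q=onplane(c,np.c_[u,v],z)[:,:2]; r=np.hypot(*(q-ctr).T); s=(r>r0)&(r<r1); a=q[s].mean(0)-ctr; return s.sum(),round(np.degrees(np.arctan2(a[1],a[0])),2)
for k in('red','blue','green','yellow'): print(k,ang(cmask(im,k,120,50),.01,.112,.138))
h=cv2.cvtColor(im,cv2.COLOR_BGR2HSV); print('white tile',ang((h[...,1]<25)&(h[...,2]>190),.01,.112,.138))
print('window orange',ang(cmask(im,'orange',150,100),.061,.03,.105))
im2,d2,c2=grab('scene','s1.png'); im3,_,c3=grab('top')
print('green>0?',cartridges(im3,cloud(c3,_),box=ctr))
cv2.imwrite('pics/end.png',cv2.resize(np.hstack([im,im2]),(800,300)))
go(.4,.05,.2)
E
```

```text
knob 1242 ((507.12493896484375, 145.5802001953125), (52.07466506958008, 13.778233528137207), 40.55695724487305)
orange 191 [0.53951899 0.1745207 ]
red (np.int64(610), np.float64(116.82))
blue (np.int64(639), np.float64(-34.8))
green (np.int64(1039), np.float64(-103.66))
yellow (np.int64(1237), np.float64(-175.24))
white tile (np.int64(0), np.float64(nan))
window orange (np.int64(191), np.float64(43.92))
green>0? {'red': [(np.int32(315), [508.4, 409.5], [0.118, -0.603, 0.045])], 'green': [(np.int32(123), [308.8, 159.3], [0.711, -0.112, 0.078])], 'blue': [(np.int32(292), [443.0, 146.1], [0.783, -0.479, 0.01])]}
t=38.45 delta cm [-1.68 -1.54 -1.84] twist None q6 0.74 jaw -49.0 w 0.0459 F [-0.2 -0.3  0.6]<stdin>:5: RuntimeWarning: Mean of empty slice.
  ret = um.true_divide(
```

View pics/end.png

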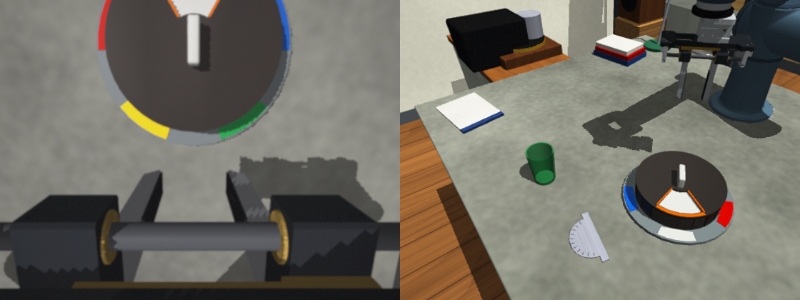

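The window frames the white block in line with the white tile. The knob reads 40.6° against a box yaw of 40.3–40.9°, the desk is clear of cartridges, and the tumbler and protractor haven't moved.

```bash
python3 -c "
from station import ctrl; print(ctrl.sign_off())"
```

```text
the job is handed in; nothing more can be done
None
```

The box is packed and shut, and the job is handed in at about 38 s of robot time. The three cartridges on the desk went in order yellow, blue, red, each through the window into its own colour. No green cartridge showed in any view, so I took it as absent. I then turned the window over the blank sector, let go and backed the gripper off.

- **Cartridges:** All three were seen or measured upright in their compartments after release. Blue and red measured about 49 mm at the lug top, and yellow was seen standing. None are left on the desk.
- **Cap:** The knob is at 40.6°, within about half a degree of the box's measured yaw of 40.3–40.9°. The window frames the white block.
- **Bystanders:** The tumbler measured within 1 mm of where it started. The protractor looked unmoved in the picture, but I did not measure it.
- **Disturbance:** Red was knocked about 3 cm aside partway through. I measured it again and picked it up from there.
- **Checks that disagreed:** In the last wrist picture the red and blue tiles, and part of the window's orange edge, were cut off, so they read about 3–4° off. The white tile gave no reading. I relied on the knob and the green and yellow tiles instead.

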